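# Ultraviolet check of an agate bead on a hold-to-light inspection lamp

### The arm

A 6-joint arm with a two-finger parallel gripper is mounted at the origin on the work surface. World frame = base frame: x ahead of the robot, y to its left, z up, the work surface at z = 0. Lengths are in m, angles in rad, forces in N, time in s.
With the tool pointing down it reaches from about 0.25 to 0.725 m from the base axis. Payload 4 kg.
Tool frame: the origin (TCP) lies on the centre line of the jaws, within the pads' length; the fingertips stand 22 mm ahead of it and the grasp point (between the pads) lies 3 mm ahead of it; z points along the fingers, y is the line along which they close (so a half turn about z gives the same grasp; the last joint's range is limited). The gripper opens to 85 mm and grips with 20 to 120 N. Pads are 22 mm wide; open, the fingers measure 114 mm over their backs; the gripper's body (76 mm by 85 mm) begins 54 mm behind the grasp point. The pads swing forward as they close: fully open they stand 13 mm farther back than shut.
Start: joints at [-1.189, 0.241, 0.005, 1.335, 0, 1.571], TCP at [0.186, -0.464, 0.223] pointing down, gripper open.
Joint ranges: [-2.72, 2.72], [-1.05, 1.87], [-1.09, 1.28], [-1.99, 2.15], [-1.42, 1.44], [-3.14, 3.14]. Speed limits (rad/s): [2.79, 2.79, 3.14, 3.14, 3.14, 3.14].

### API

Orientations are given as a unit quaternion [x, y, z, w].
In Python, from workcell import bot gives the robot as it stands.
- The arm moves only by the shell command python3 -m inch 'ROWS'. ROWS is JSON, one flat list of numbers, 7 for each row, row after row: the shift along the world's x, y, z in mm, then the turn, a rotation vector about the world's x, y, z in rad, then the opening in per cent of the stroke, from 0 (shut) to 100 (fully open). A call has 1 to 8 rows; each row is the pose to reach, as a shift and turn from the pose commanded when the call began; what a row does not reach only later rows make up. A row lasts 1/12 s, in which the tool goes at most 41.7 mm and 7.16 degrees, less where a joint would pass 70% of its speed; a pose out of reach is approached as far as the arm can. A call with a gripper value outside its range is refused whole. The fingers move at their own pace and stop on an object; the grip force is fixed at half the most. Time passes only in rows, so rows that repeat a pose let the fingers close. It gives the time, the measured TCP pose, the force, the opening and the grip force at its end, in the units of the state.
- bot.get_obs(): the state, without advancing time (a new reading comes with each control period).
- bot.camera(name): name is "side" or "top"; returns the picture (420x560x3 uint8, blue, green, red); there is no depth.
- bot.camera_info(name): a dict with "intrinsics" (3x3 intrinsics, pixels), "camera_from_world" (4x4, takes a point from world to camera coordinates). Camera axes: x right, y down, z forward; pixel columns grow to the right and rows downward; lengths in m; the calibration is good to about 2 mm. A picture is of the moment at which its call begins. camera_info takes no time and is no camera call.
- bot.job_done(): hands the job in; it is judged then, once.
Trained networks look in the newest picture that a camera, given by its name, has taken for a name from the list of things; names that differ only in an ending like _2 or _b are one class to them, and where a whole thing is asked for, a point or a joint stands for the part that bears it (a point fixed in the world has none). Each returns a list of dicts, best first, with "confidence" (0 to 1); they miss things now and then, are a little off and sometimes report something else, mostly with a low value. They report only what shows in the picture. A call takes as long as a camera call.
- bot.silhouettes(camera, target): "mask" (420x560 bool, what is visible of it) and "uv" ([column, row] in pixels, amid what is visible of it).
- bot.spot_point(camera, target): "uv" ([column, row] in pixels: a listed point, or the origin of a listed thing).
The state is a dict: "clock": time; "joint_pos": joint angles; "joint_vel": joint speeds; "tau": joint torques, N m; "eef_pos": TCP position; "tool_rot": TCP orientation; "ft_force": force on the tool from outside, world axes, zero at the start; "ft_torque": the same for the moment, N m; "grip_width": finger opening in m; "grasp_force": force on a finger pad.
Only numpy, scipy, OpenCV 4.12 (cv2) and the standard library are available. Lean on these libraries where they do the work, as an engineer would, in place of code of your own. Each camera call takes 0.05 s, during which the arm holds its last target. There are 200 camera calls.

### The job

Check the square honey-coloured agate bead under ultraviolet: take it from the wooden tray, set it down gently and upright on the light window of the inspection lamp, inside the rubber ring, and let go of it with the lamp still off. Then turn the lamp's spring-return dial clockwise past its first two clicks to the third (the violet dot) and finish with the gripper still on the dial, holding it there so that it cannot spring back. The bead stays standing on the window, and the other beads and the loupe are left alone.

Things in the scene. Friction and masses are not known exactly. Their poses are not given: they have to be found in the camera images.
- agate: the bead to check: a square-section honey and cream banded agate bead, 22 x 22 mm and 28 mm tall, about 35 g, standing upright with its hole vertical on the felt of the tray. Origin at the centre of its underside, z up, x and y square to its side faces.
- tray: brown wooden tray with pale felt, 180 mm (its x) by 260 mm (its y), fixed; rim 24 mm high and 12 mm thick, felt surface 14 mm above the table. Origin at the centre of its underside. The three beads stand in a row along its y, about 75 mm apart, in any order.
- lamp: desktop inspection lamp, fixed to the counter: grey case 120 mm (its x) by 220 mm (its y), its flat aluminium top 55 mm above the table. Origin at the centre of its underside, z up. On the top: the light window 55 mm to +y of the centre and the black dial, on a dark plate of 84 mm diameter, 55 mm to -y of it; at off the dial's white line points 0.654 rad from the lamp's x towards its y.
- lamp_window (a point): centre of the lamp's round cream-white light window, on its surface, 56 mm above the table; axes as the lamp's. A black rubber ring surrounds it, 40 mm inside and 50 mm outside diameter, standing 4 mm above the window. The bead is to stand on the window within the ring.
- dial_grip (a point): point on the dial's upright axis, 73 mm above the table, in the middle of its black wing-shaped grip. The grip is a bar 44 mm long (along this point's x, which turns with the dial), 12 mm thick (along its y) and 20 mm tall, from 63 to 83 mm above the table, on a flat skirt disc of 46 mm diameter whose top is 63 mm above the table. The end of the bar with the white line is +x.
- dial (a joint): angle of the dial, rad, growing as it is turned clockwise seen from above. 0 = off (small grey dot), clicks at 0.436 (white dot), 0.873 (amber dot) and 1.309 (violet dot, ultraviolet); end stop at 1.40. A spring pulls it back to 0 from everywhere when released: the clicks are felt but do not hold. It resists with 0.02 to 0.16 N m: most about 0.1 rad past off and past each click, least about 0.1 rad before the next; 0.11 N m at the third.
- barrel: bystander: dark green barrel-shaped bead, 25 mm diameter, 24 mm tall, upright on the tray. Origin at the centre of its underside.
- drum: bystander: pale green drum-shaped bead, 24 mm diameter, 18 mm tall, upright on the tray. Origin at the centre of its underside.
- loupe: bystander: folding loupe lying on the counter beyond the tray and lamp, steel cover and black round lens cell, 56 mm long, 24 mm wide, 12 mm thick. Origin on its underside near the middle.

How it is judged:
On the way, in this order (a step that is already met when the one before it is completed fails the run):
1. the agate bead stands upright and still on the light window inside the rubber ring, let go, with the dial still off (horizontal distance between agate and lamp_window below 0.009 m and z of agate in the frame of lamp_window between -0.003 and 0.003 m and angle between agate's own z axis and vertical below 0.1 rad and contact force between the fingers and agate below 0.05 N and linear speed of agate below 0.02 m/s and value of joint dial below 0.2 rad), for 0.3 s.
2. the dial is turned past two clicks into the third and held there by the gripper (value of joint dial above 1.2 rad and contact force between the fingers and dial above 0.5 N), for 0.5 s.
At the end, for the whole second after the job is handed in: the fingers hold the dial still in its third click (joint above 1.2 rad, click at 1.309, stop at 1.40) with at least 0.5 N on it, and the agate bead stands untouched, upright (within 0.1 rad) and flat on the light window (height within 3 mm) inside the ring (centre within 9 mm of the window's) (all of step 2 and velocity of joint dial between -0.2 and 0.2 rad/s and horizontal distance between agate and lamp_window below 0.009 m and z of agate in the frame of lamp_window between -0.003 and 0.003 m and angle between agate's own z axis and vertical below 0.1 rad and contact force between each of the arm, the fingers and agate below 0.05 N and linear speed of agate below 0.02 m/s); the arm keeps its last pose, push and grip.
It fails at once if the agate bead is dropped or knocked about (moving faster than 0.35 m/s while not held by the fingers) (linear speed of agate above 0.35 m/s and contact force between the fingers and agate below 0.05 N).
It fails at once if another bead or the loupe is moved more than 15 mm or tipped over (distance of any of barrel, drum, loupe from where it was at the start of the episode above 0.015 m or angle between any of barrel, drum's own z axis and vertical above 0.5 rad).
It also fails if it takes over 48 s, if anything falls off the work surface, if the arm or the gripper's body presses on something with over 40 N, if the wrist force passes 120 N, or if a joint passes its speed limit or range.

## Working session

There is one attempt and no reset: what is moved stays moved. The work goes in short steps, Python scripts to look and compute and a shell command to move; the robot and the scene stay as the last step left them, time stands still between calls to the robot, and variables do not carry over. Pictures are saved under pics/ and viewed, at most 10 in all, crops included, and the job is handed in when it is done.

```bash
mkdir -p pics
cat > h.py <<'E'
import numpy as np, cv2
from workcell import bot
def ray(cam,uv):
    i=bot.camera_info(cam);K=np.array(i["intrinsics"]);T=np.array(i["camera_from_world"])
    R,t=T[:3,:3],T[:3,3]
    return -R.T@t, R.T@np.linalg.inv(K)@np.array([uv[0],uv[1],1.])
def atz(cam,uv,z):
    o,d=ray(cam,uv); return o+d*(z-o[2])/d[2]
def proj(cam,p):
    i=bot.camera_info(cam);K=np.array(i["intrinsics"]);T=np.array(i["camera_from_world"])
    q=K@(T[:3,:3]@np.array(p)+T[:3,3]); return q[:2]/q[2]
E
python3 - <<'E'
from h import *
np.set_printoptions(precision=4,suppress=True)
for c in("top","side"):
    im=bot.camera(c);cv2.imwrite(f"pics/{c}0.png",im)
    print(c,ray(c,(280,210)))
    for n,z in(("agate",.014),("barrel",.014),("drum",.014),("lamp_window",.056),("dial_grip",.073),("lamp",0),("tray",0),("loupe",0)):
        for r in bot.spot_point(c,n)[:2]: print(n,np.round(r["confidence"],2),np.round(r["uv"],1),atz(c,r["uv"],z))
o=bot.get_obs();print(o["clock"],o["eef_pos"],o["tool_rot"],o["grip_width"])
E
```

```text
top (array([ 0.4764, -0.0104,  0.8724]), array([ 0.2439, -0.0263, -0.9702]))
agate 0.65 [303.5 265.5] [ 0.5748 -0.0808  0.014 ]
barrel 0.51 [335.9 264. ] [ 0.5776 -0.1472  0.014 ]
drum 0.45 [375.  271.8] [ 0.5614 -0.2263  0.014 ]
lamp_window 0.92 [136.8 275.8] [0.5509 0.2468 0.056 ]
dial_grip 0.7 [190.1 287. ] [0.528  0.1392 0.073 ]
lamp 0.73 [168.4 283.7] [0.5396 0.198  0.    ]
tray 0.71 [336.7 273.1] [ 0.5604 -0.1504  0.    ]
loupe 0.66 [237.6 172.1] [0.7818 0.0581 0.    ]
loupe 0.5 [302.6 265.9] [ 0.5755 -0.08    0.    ]
side (array([ 0.6133, -0.6369,  0.456 ]), array([ 0.0715,  0.8606, -0.5045]))
agate 0.82 [229.1 273.1] [ 0.5747 -0.0779  0.014 ]
barrel 0.54 [232.8 305.7] [ 0.5811 -0.1557  0.014 ]
drum 0.53 [221.6 344.1] [ 0.5665 -0.2283  0.014 ]
lamp_window 0.72 [219.5 168.1] [0.5523 0.2451 0.056 ]
dial_grip 0.7 [204.9 183.7] [0.5282 0.1364 0.073 ]
lamp 0.72 [215.4 199.9] [0.54   0.2008 0.    ]
tray 0.9 [222.2 309.8] [ 0.5641 -0.1478  0.    ]
loupe 0.66 [332.3 228.1] [0.7734 0.0599 0.    ]
0.9 [ 0.1863 -0.464   0.2225] [0.9818 0.1897 0.     0.    ] 0.08507668137519601
```

View pics/top0.png

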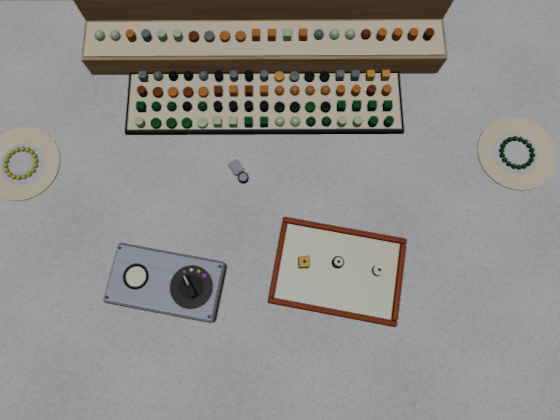

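View pics/side0.png

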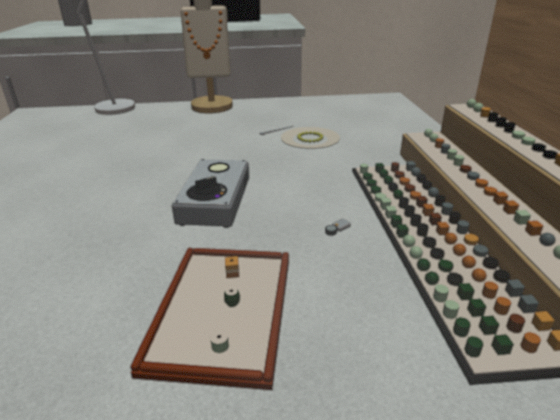

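Top view: lamp window at (136,276), dial at (190,287) with its line pointing up-left, and the agate, orange and square, at (304,262), the leftmost bead on the tray. The side view agrees: agate (231,266), window (219,168). The network positions match both pictures. Next I need the bead's yaw and the lamp's yaw.

Run:
```python
from h import *
from scipy.optimize import minimize
np.set_printoptions(precision=4,suppress=True)
L=[]
for c,r in(("top",(304,264)),("side",(231,268))):
    im=cv2.imread(f"pics/{c}0.png"); u,v=r
    L.append(cv2.resize(im[v-24:v+24,u-24:u+24],(380,380),interpolation=cv2.INTER_CUBIC))
cv2.imwrite("pics/agc.png",np.hstack(L))
M={}
for c in("top","side"):
    bot.camera(c); s=[x for x in bot.silhouettes(c,"agate")]
    print(c,[(x["confidence"],x["uv"],x["mask"].sum()) for x in s]); M[c]=s[0]["mask"].astype(np.uint8)
def cost(p):
    e=0
    for c in M:
        co,si=np.cos(p[2]),np.sin(p[2]); pts=[]
        for z in(.014,.042):
            for a,b in((1,1),(1,-1),(-1,1),(-1,-1)):
                pts.append(proj(c,[p[0]+.011*(a*co-b*si),p[1]+.011*(a*si+b*co),z]))
        h=cv2.convexHull(np.array(pts,np.float32)*1.0).reshape(-1,2)
        S=8;v,u=np.where(M[c]);u0,v0=u.min()-6,v.min()-6;w=u.max()-u0+7;hh=v.max()-v0+7
        big=np.zeros((hh*S,w*S),np.uint8);cv2.fillConvexPoly(big,np.round((h-[u0,v0]+.5)*S).astype(int),1)
        cov=big.reshape(hh,S,w,S).mean((1,3)); e+=((cov-M[c][v0:v0+hh,u0:u0+w])**2).sum()
    return e
best=[]
for y in np.arange(-.785,.785,.1):
    r=minimize(cost,[.576,-.079,y],method="Nelder-Mead",options=dict(initial_simplex=[[.576,-.079,y],[.580,-.079,y],[.576,-.075,y],[.576,-.079,y+.05]]))
    best.append((r.fun,*r.x))
for b in sorted(best)[:5]: print(np.round(b,4))
# lamp & tray yaw from top masks
for n in("lamp","tray"):
    m=bot.silhouettes("top",n)[0]["mask"].astype(np.uint8)
    cs=max(cv2.findContours(m,0,2)[0],key=cv2.contourArea)
    z=.055 if n=="lamp" else .024
    w=np.array([atz("top",p[0],z)[:2] for p in cs],np.float32); print(n,cv2.minAreaRect(w*1000))
```

```text
top []Traceback (most recent call last):
  File "<stdin>", line 12, in <module>
IndexError: list index out of range
```

View pics/agc.png

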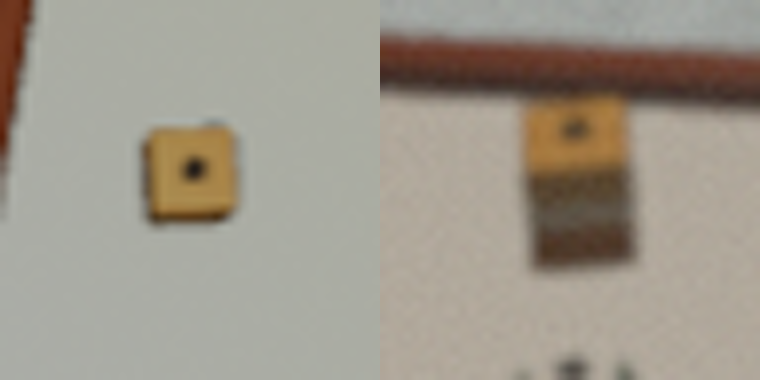

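The crop shows the bead nearly square to the image: top-face hole at (304.4,261.2) in the top view, edges tilted by only a few degrees. I'll turn the edges into world yaw.

Run:
```python
from h import *
np.set_printoptions(precision=4,suppress=True)
im=cv2.imread("pics/top0.png"); x0,y0=280,240
hsv=cv2.cvtColor(cv2.resize(im[240:288,280:328],None,fx=10,fy=10,interpolation=cv2.INTER_CUBIC),cv2.COLOR_BGR2HSV)
m=((hsv[...,1]>100)&(hsv[...,2]>120)).astype(np.uint8); m[:,:80]=0
cs=max(cv2.findContours(m,0,2)[0],key=cv2.contourArea)
w=np.array([atz("top",p[0]/10-.45+[x0,y0],.042)[:2] for p in cs],np.float32)*1000
print("agate top",cv2.minAreaRect(w))
print("hole",atz("top",(280+193*48/380-.45,240+168*48/380-.45),.042),atz("side",(207+(573-380)*48/380-.45,244+128*48/380-.45),.042))
e=[np.array((535-380,268)),np.array((632-380,260))]
a,b=[atz("side",p*48/380+[207,244],.014) for p in e];print("side edge yaw",np.arctan2(*(b-a)[[1,0]]))
for c in("top","side"):
  bot.camera(c)
  for n in("agate","lamp","tray","lamp_window","dial_grip"):
    if n in("lamp","tray") and c=="top":
      for s in bot.silhouettes(c,n)[:1]:
        cs=max(cv2.findContours(s["mask"].astype(np.uint8),0,2)[0],key=cv2.contourArea)
        w=np.array([atz(c,p[0],.055 if n=="lamp" else .024)[:2] for p in cs],np.float32)*1000
        print(n,s["confidence"],cv2.minAreaRect(w))
    elif n in("agate","lamp_window","dial_grip"):
      for s in bot.spot_point(c,n)[:1]: print(c,n,s["confidence"],atz(c,s["uv"],dict(agate=.014,lamp_window=.056,dial_grip=.073)[n]))
```

```text
agate top ((580.1921997070312, -78.96815490722656), (20.913957595825195, 21.570201873779297), 1.8680083751678467)
hole [ 0.581  -0.0795  0.042 ] [ 0.5796 -0.0794  0.042 ]
side edge yaw 0.029757587352867876
top agate 0.59 [ 0.578  -0.0827  0.014 ]
tray 0.93 ((565.1029663085938, -150.10260009765625), (262.4804992675781, 183.2379913330078), 79.62281799316406)
top lamp_window 0.83 [0.5498 0.2437 0.056 ]
top dial_grip 0.77 [0.5303 0.1436 0.073 ]
side agate 0.68 [ 0.5809 -0.0791  0.014 ]
side lamp_window 0.72 [0.5554 0.2561 0.056 ]
```

```bash
python3 -m inch '[394,385,-100,0,0,1.22,50, 394,385,-100,0,0,1.22,50, 394,385,-100,0,0,1.22,50, 394,385,-100,0,0,1.22,50, 394,385,-100,0,0,1.22,50, 394,385,-100,0,0,1.22,50, 394,385,-100,0,0,1.22,50, 394,385,-100,0,0,1.22,50]'
python3 - <<'E'
from h import *
o=bot.get_obs();p=o["eef_pos"];print((np.array([.580,-.0795,.12])-p)*1000,o["joint_pos"],o["grip_width"])
from scipy.spatial.transform import Rotation as R
y=R.from_quat(o["tool_rot"]).as_matrix()[:,1];print(np.arctan2(y[1],y[0]))
E
```

```text
clock: 2.17
eef_pos: [0.4221, -0.2332, 0.1629]
tool_rot: [0.769, 0.64, 0.0, 0.0]
ft_force: [-0.3, -0.3, 0.0]
grip_width: 0.0428
grasp_force: 0.0
[157.91657338 153.70612086 -42.8800228 ] [-5.04675906e-01  2.40625741e-01 -1.54313067e-01  1.17509167e+00
 -1.44820856e-04  1.24902586e+00] 0.04278096679523218
-0.1829053666607991
```

```bash
python3 -m inch '[158,154,-43,0,0,0.21,50, 158,154,-43,0,0,0.21,50, 158,154,-43,0,0,0.21,50, 158,154,-43,0,0,0.21,50, 158,154,-43,0,0,0.21,50, 158,154,-43,0,0,0.21,50, 158,154,-43,0,0,0.21,50, 158,154,-43,0,0,0.21,50]'
python3 - <<'E'
from h import *
from scipy.spatial.transform import Rotation as R
o=bot.get_obs();p=o["eef_pos"];print((np.array([.580,-.0795,.043])-p)*1000,o["grip_width"])
y=R.from_quat(o["tool_rot"]).as_matrix()[:,1];print(np.arctan2(y[1],y[0]))
L=[]
for c,r in(("top",(304,264)),("side",(231,250))):
    im=bot.camera(c); u,v=r
    L.append(cv2.resize(im[v-45:v+45,u-45:u+45],(390,390),interpolation=cv2.INTER_CUBIC))
    print(proj(c,[p[0],p[1],p[2]-.022]),proj(c,[.58,-.0795,.042]))
cv2.imwrite("pics/above.png",np.hstack(L))
E
```

```text
clock: 2.83
eef_pos: [0.5786, -0.0802, 0.1193]
tool_rot: [0.699, 0.715, -0.001, -0.0]
ft_force: [-0.5, -0.7, 0.2]
grip_width: 0.0424
grasp_force: 0.0
[  1.362012     0.72664063 -76.27772304] 0.04244446882675499
0.022772616470190358
[306.73006444 258.26871289] [303.92894281 261.24865106]
[227.75382377 231.12933726] [231.15035088 259.73089473]
```

View pics/above.png

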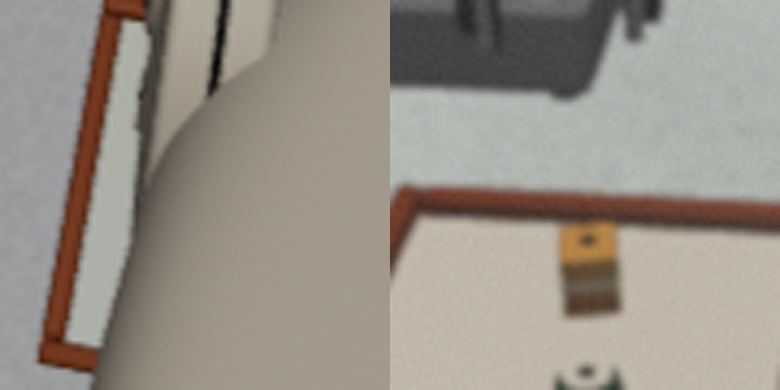

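The side crop shows the bead clear under the hand, at about (231,262), but the fingertips are cut off at the top of the crop. I'll view a bigger piece before going down.

Run:
```python
from h import *
im=bot.camera("side")
cv2.imwrite("pics/side2.png",cv2.resize(im[130:290,160:310],(750,590)[:2] if 0 else (560,597),interpolation=cv2.INTER_CUBIC))
```

```text
(no output)
```

View pics/side2.png

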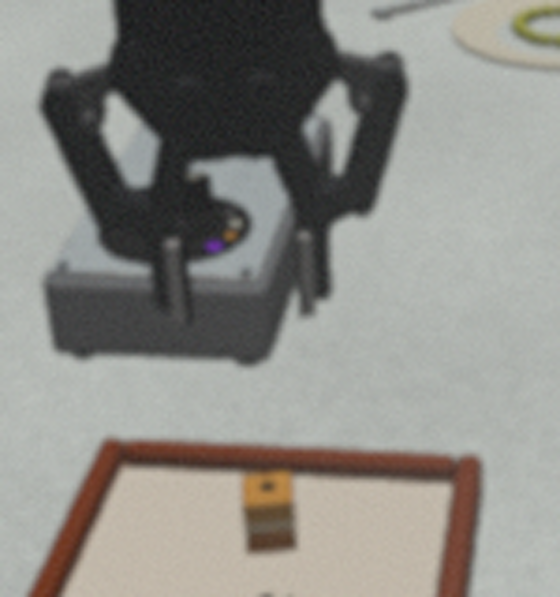

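The pads hang at about (208,216) and (242,214), evenly either side of the bead's column. They look higher than I expected, so I'll go down part way and check again.

```bash
python3 -m inch '[1,0,-44,0,0,0.01,50, 1,0,-44,0,0,0.01,50, 1,0,-44,0,0,0.01,50, 1,0,-44,0,0,0.01,50]'
python3 - <<'E'
from h import *
im=bot.camera("side");p=bot.get_obs()["eef_pos"];print(p)
im=im[180:300,160:310].copy()
for z in(p[2],p[2]-.022):
    u,v=proj("side",[p[0],p[1],z]);print(u,v);im[int(round(v))-180,int(round(u))-160]=(0,0,255)
o,d=ray("side",(225.4,215.3));print(o+d*(-.0802-o[1])/d[1])
cv2.imwrite("pics/side3.png",cv2.resize(im,(740,592),interpolation=cv2.INTER_CUBIC))
E
```

```text
clock: 3.32
eef_pos: [0.5795, -0.0818, 0.077]
tool_rot: [0.697, 0.717, 0.0, 0.0]
ft_force: [-0.7, 0.3, 1.7]
grip_width: 0.0429
grasp_force: 0.0
[ 0.58051697 -0.08176068  0.07781476]
229.8696757561375 242.07650743847572
230.85830950826687 253.54839030719094
[ 0.57719959 -0.0802      0.12573264]
```

View pics/side3.png

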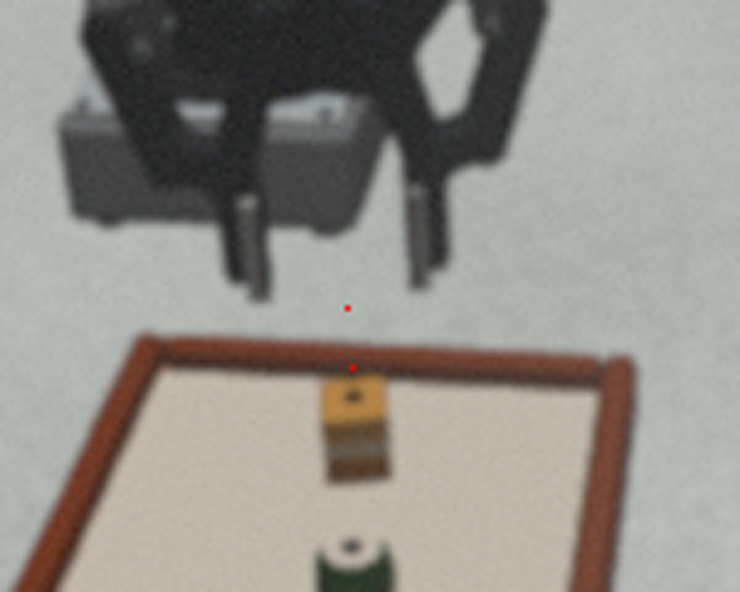

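Here the pad tips reach only row 240; their nominal position would be row 253. They straddle the bead's column well. I'll go down another 25 mm, still clear of the felt, and compare again.

```bash
python3 -m inch '[0,2,-10,0,0,0,50, 0,2,-20,0,0,0,50, 0,2,-25,0,0,0,50, 0,2,-25,0,0,0,50, 0,2,-25,0,0,0,50]'
python3 - <<'E'
from h import *
im=bot.camera("side");p=bot.get_obs()["eef_pos"];print(p)
im=im[200:300,170:295].copy()
for z in(p[2],p[2]-.022):
    u,v=proj("side",[p[0],p[1],z]);print(u,v);im[int(round(v))-200,int(round(u))-170]=(0,0,255)
cv2.imwrite("pics/side4.png",cv2.resize(im,(740,592),interpolation=cv2.INTER_CUBIC))
E
```

```text
clock: 3.78
eef_pos: [0.5793, -0.0786, 0.0503]
tool_rot: [0.696, 0.718, -0.0, -0.001]
ft_force: [0.9, 0.4, 0.5]
grip_width: 0.0431
grasp_force: 0.0
[ 0.57972541 -0.07869598  0.05072882]
230.601002604354 255.03579097416684
231.55459942054387 266.02914143651634
```

View pics/side4.png

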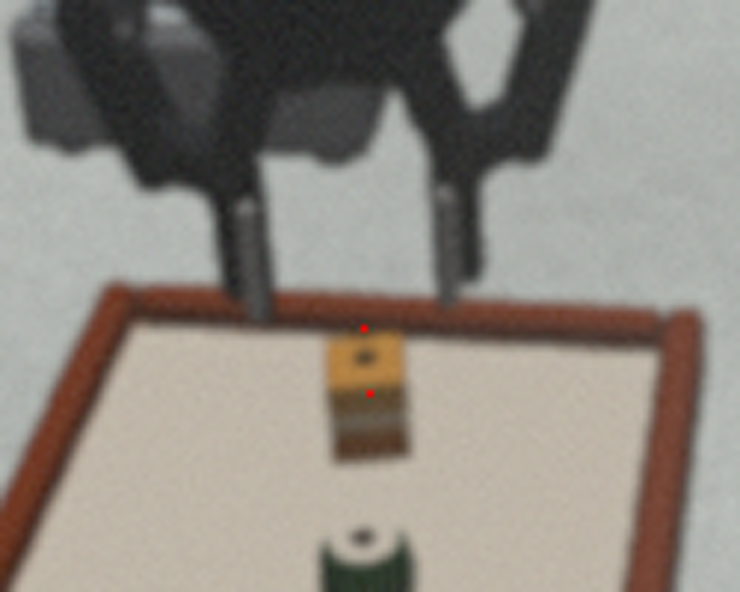

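The tips still sit about 13 px above their nominal row, so either the pads are about 25 mm higher than the state implies or they are offset in +y. Probing gently downwards while watching the force will tell.

```bash
python3 -m inch '[0,0,-4,0,0,0,50, 0,0,-8,0,0,0,50, 0,0,-8,0,0,0,50, 0,0,-8,0,0,0,50]'; python3 -m inch '[0,0,-2,0,0,0,50, 0,0,-4,0,0,0,50, 0,0,-4,0,0,0,50, 0,0,-4,0,0,0,50]'
python3 - <<'E'
from h import *
T=bot.camera("top");S=bot.camera("side");o=bot.get_obs();p=o["eef_pos"];print(p,o["ft_force"])
for c in("side","top"):
    print(c,proj(c,[p[0],p[1],p[2]-.022]))
print("K",bot.camera_info("side")["intrinsics"])
S=S[200:300,200:265].copy();T=T[160:300,220:355].copy()
cv2.imwrite("pics/st5.png",np.hstack([cv2.resize(S,(380,585),interpolation=cv2.INTER_CUBIC),cv2.resize(T,(400,585),interpolation=cv2.INTER_CUBIC)]))
E
```

```text
clock: 4.17
eef_pos: [0.5795, -0.0787, 0.0426]
tool_rot: [0.696, 0.718, -0.0, -0.0]
ft_force: [-0.3, 0.7, -0.8]
grip_width: 0.0428
grasp_force: 0.0
clock: 4.5
eef_pos: [0.5797, -0.0788, 0.0388]
tool_rot: [0.696, 0.718, -0.0, -0.0]
ft_force: [-0.1, -0.0, -1.3]
grip_width: 0.0423
grasp_force: 0.0
[ 0.57992352 -0.07880381  0.03903068] [ 0.69508702 -0.14669867 -0.34070112]
side [232.17028253 271.76544078]
top [302.60713568 262.80911296]
K [[428.89129619   0.         272.19113696]
 [  0.         428.89129619 212.15980433]
 [  0.           0.           1.        ]]
```

View pics/st5.png

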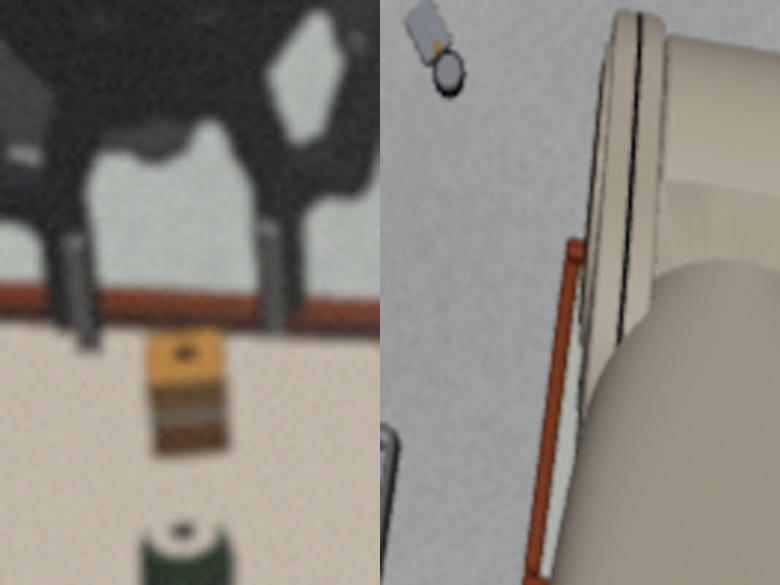

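The tips at about (215,259) and (247,256) look about 15 px higher than nominal, and the gap's scale suggests the pads are high rather than far. I'll keep going down in small steps and watch the force; felt contact would show nominally at TCP z 36 mm.

```bash
f(){ grep -E "eef|ft_force"; }; python3 -m inch '[0,0,-2,0,0,0,50, 0,0,-2,0,0,0,50, 0,0,-2,0,0,0,50]' | f;  python3 -m inch '[0,0,-2,0,0,0,50, 0,0,-2,0,0,0,50, 0,0,-2,0,0,0,50]' |f
```

```text
eef_pos: [0.5797, -0.0788, 0.0368]
ft_force: [-0.2, 0.2, 0.6]
eef_pos: [0.5797, -0.0787, 0.0348]
ft_force: [0.6, -0.7, -0.5]
```

```bash
f(){ grep -E "eef|ft_force"; }; python3 -m inch '[0,0,-2,0,0,0,50, 0,0,-2,0,0,0,50, 0,0,-2,0,0,0,50]' | f;  python3 -m inch '[0,0,-2,0,0,0,50, 0,0,-2,0,0,0,50, 0,0,-2,0,0,0,50]' |f
```

```text
eef_pos: [0.5797, -0.0787, 0.0328]
ft_force: [-0.0, 0.7, 0.2]
eef_pos: [0.5797, -0.0788, 0.0308]
ft_force: [0.4, 0.2, -0.8]
```

```bash
f(){ grep -E "eef|ft_force"; }; python3 -m inch '[0,0,-2,0,0,0,50, 0,0,-2,0,0,0,50, 0,0,-2,0,0,0,50]' | f;  python3 -m inch '[0,0,-2,0,0,0,50, 0,0,-2,0,0,0,50, 0,0,-2,0,0,0,50]' |f
python3 - <<'E'
from h import *
S=bot.camera("side");o=bot.get_obs();p=o["eef_pos"]
print(proj("side",[p[0],p[1],.014]),proj("side",[p[0],p[1],.042]))
S=S[200:300,190:275].copy()
cv2.imwrite("pics/s6.png",cv2.resize(S,(505,595),interpolation=cv2.INTER_CUBIC))
E
```

```text
eef_pos: [0.5797, -0.0787, 0.0288]
ft_force: [0.4, -0.9, 0.4]
eef_pos: [0.5797, -0.0787, 0.0268]
ft_force: [-0.7, -0.1, -0.1]
[232.20309912 273.2228671 ] [231.01054776 259.46893723]
```

View pics/s6.png

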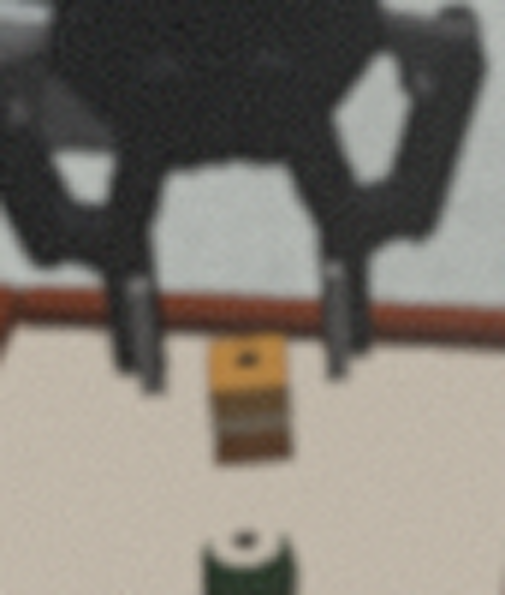

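The tips at (215.5,266) and (246.5,263.5) are level with the bead's top near edge (row 266), with no felt contact at TCP z 27 mm. So the real tips are roughly 12 mm above the reported TCP. Continuing down to felt contact gives the exact offset.

```bash
f(){ grep -E "eef|ft_force"; }; for i in 1 2; do python3 -m inch '[0,0,-2,0,0,0,50, 0,0,-4,0,0,0,50, 0,0,-4,0,0,0,50, 0,0,-4,0,0,0,50]' | f; done;  python3 -m inch '[0,0,-2,0,0,0,50, 0,0,-4,0,0,0,50, 0,0,-4,0,0,0,50, 0,0,-4,0,0,0,50]' |f
```

```text
eef_pos: [0.5796, -0.0788, 0.0227]
ft_force: [-0.4, 0.1, 0.6]
eef_pos: [0.5796, -0.0788, 0.0187]
ft_force: [-0.3, 0.2, 0.1]
eef_pos: [0.5796, -0.0788, 0.0147]
ft_force: [1.0, 0.0, 0.1]
```

```bash
f(){ grep -E "eef|ft_force"; }; for i in 1 2 3; do python3 -m inch '[0,0,-2,0,0,0,50, 0,0,-2,0,0,0,50, 0,0,-2,0,0,0,50]' | f; done
python3 - <<'E'
from h import *
S=bot.camera("side");A=cv2.imread("pics/side0.png")
g=cv2.absdiff(S,A).max(2)
# dark finger pixels near bead rows
G=cv2.cvtColor(S,cv2.COLOR_BGR2GRAY)
for r in range(262,286,2): print(r,' '.join(f"{v:3d}" for v in G[r,206:256:2]))
E
```

```text
eef_pos: [0.5797, -0.0788, 0.0128]
ft_force: [-0.2, -0.0, -0.3]
eef_pos: [0.5797, -0.0788, 0.0108]
ft_force: [-0.7, -0.3, -0.1]
eef_pos: [0.5797, -0.0788, 0.0088]
ft_force: [-0.4, -0.1, -0.4]
262 183 155  55  49  73  63 136 182 183 165 136 137 129 130 137 134 153 181 182 152  75  69  50  92 175
264 182 159  65  50  76  66 132 182 184 165 127 130 127 125 116 117 137 181 184 152  72  75  51  83 171
266 186 169  81  48  74  65 122 183 182 158  91  83  85  83  76  80 121 178 183 152  76  74  46  87 173
268 182 177  96  42  73  70 111 177 185 163  85  75  71  77  77  77 113 179 185 157  78  83  93 130 179
270 183 183 129  53  69  70 110 178 184 170 100  87  88  90  89  88 118 176 182 158  78 100 166 178 183
272 184 183 169 142 115  72 109 178 180 173 106  82  85  80  81  75 108 172 185 171 121 133 176 184 181
274 182 185 184 184 153 101 120 179 184 179 109  61  66  62  66  63  91 177 183 182 175 180 183 183 181
276 183 185 181 183 177 173 173 182 182 179 111  68  72  73  78  81 107 174 184 183 183 184 181 182 182
278 185 182 182 182 183 184 182 181 182 178 152 138 143 148 154 165 174 180 184 184 182 182 184 182 182
280 183 184 182 185 180 180 183 183 183 180 183 185 185 182 184 182 184 181 184 182 180 185 181 182 183
282 182 182 182 183 183 186 183 182 183 182 183 184 182 181 182 185 184 183 181 184 180 181 184 182 184
284 184 184 183 184 184 182 181 180 182 181 181 185 182 180 183 182 180 183 183 183 184 180 182 182 181
```

```bash
f(){ grep -E "eef|ft_force"; }; for i in 1 2 3; do python3 -m inch '[0,0,-2,0,0,0,50, 0,0,-2,0,0,0,50, 0,0,-2,0,0,0,50]' | f; done
```

```text
eef_pos: [0.5797, -0.0788, 0.0068]
ft_force: [0.4, -0.3, -1.4]
eef_pos: [0.5797, -0.0788, 0.0048]
ft_force: [-0.2, -0.2, -0.7]
eef_pos: [0.5802, -0.0788, 0.0035]
ft_force: [-0.4, 0.1, 3.1]
```

Felt contact comes at TCP z ≈ 3.7 mm, so the tips really stand about 10 mm above the reported TCP z. I'll rise 9 mm and grip.

```bash
python3 -m inch '[0,0,9,0,0,0,50, 0,0,9,0,0,0,50, 0,0,9,0,0,0,40, 0,0,9,0,0,0,30, 0,0,9,0,0,0,22, 0,0,9,0,0,0,15, 0,0,9,0,0,0,10, 0,0,9,0,0,0,10]'; python3 -m inch '[0,0,0,0,0,0,10, 0,0,0,0,0,0,10, 0,0,0,0,0,0,10]'
```

```text
clock: 9.37
eef_pos: [0.58, -0.0788, 0.0121]
tool_rot: [0.696, 0.718, 0.0, 0.0]
ft_force: [0.3, -0.6, 3.7]
grip_width: 0.0201
grasp_force: 60.1
clock: 9.62
eef_pos: [0.5801, -0.0788, 0.0122]
tool_rot: [0.696, 0.718, 0.0, 0.0]
ft_force: [0.1, 0.7, 4.2]
grip_width: 0.0209
grasp_force: 60.1
```

```bash
python3 -m inch '[0,0,10,0,0,0,10, 0,0,30,0,0,0,10, 0,0,60,0,0,0,10, 0,0,90,0,0,0,10, 0,0,100,0,0,0,10, 0,0,100,0,0,0,10]'
python3 - <<'E'
from h import *
np.set_printoptions(precision=4,suppress=True)
for c in("top","side"):
    im=cv2.imread(f"pics/{c}0.png");hsv=cv2.cvtColor(im,cv2.COLOR_BGR2HSV).astype(int);g=im.mean(2)
    u0,v0=proj(c,[.5505,.2455,.056]).round().astype(int)
    k=8;sub=im[v0-24:v0+24,u0-24:u0+24].astype(np.float32);sub=cv2.resize(sub,None,fx=k,fy=k,interpolation=cv2.INTER_CUBIC)
    G=sub.mean(2)
    for nm,m in(("win",(G>175)|((sub[...,2]-sub[...,0])>12)),("ring",G<75)):
        cs=cv2.findContours(m.astype(np.uint8),0,2)[0]
        cs=[x for x in cs if cv2.contourArea(x)>1500]
        for x in cs:
            w=np.array([atz(c,p[0]/k-.44+[u0-24,v0-24],.056 if nm=="win" else .06)[:2] for p in x],np.float32)*1000
            print(c,nm,cv2.fitEllipse(w))
    u0,v0=proj(c,[.529,.139,.06]).round().astype(int)
    sub=cv2.resize(im[v0-35:v0+35,u0-35:u0+35].astype(np.float32),None,fx=k,fy=k,interpolation=cv2.INTER_CUBIC)
    m=(sub.mean(2)<75).astype(np.uint8);cs=cv2.findContours(m,0,2)[0];x=max(cs,key=cv2.contourArea)
    w=np.array([atz(c,p[0]/k-.44+[u0-35,v0-35],.056)[:2] for p in x],np.float32)*1000
    print(c,"plate",cv2.minEnclosingCircle(w),cv2.fitEllipse(cv2.convexHull(w)))
S=bot.camera("side")
p=bot.get_obs()["eef_pos"];print(p)
for c in("side","top"):
    bot.camera(c)
    for s in bot.spot_point(c,"agate")[:2]: print(c,s["confidence"],s["uv"],atz(c,s["uv"],p[2]+.002))
E
```

```text
clock: 10.12
eef_pos: [0.5822, -0.0791, 0.1156]
tool_rot: [0.696, 0.718, 0.002, 0.003]
ft_force: [0.1, 0.2, -0.0]
grip_width: 0.0205
grasp_force: 59.7
top ring ((550.19873046875, 248.37643432617188), (48.46479415893555, 48.90133285522461), 108.6563949584961)
top plate ((530.1934204101562, 140.80697631835938), 41.34233474731445) ((530.1472778320312, 140.88589477539062), (81.72813415527344, 82.30319213867188), 95.07142639160156)
side win ((549.126708984375, 251.76329040527344), (38.22804260253906, 39.972190856933594), 89.43275451660156)
side ring ((604.5009765625, 225.15322875976562), (7.614441871643066, 130.4607696533203), 0.0)
side ring ((533.8341064453125, 144.00848388671875), (59.6513671875, 94.82490539550781), 15.484062194824219)
side plate ((540.9952392578125, 86.67499542236328), 88.88819885253906) ((532.2692260742188, 132.35797119140625), (132.50851440429688, 349.0477294921875), 0.16352498531341553)
[ 0.5807 -0.0789  0.1132]
side 0.69 [229.0, 221.1] [ 0.5818 -0.0802  0.1152]
```

```bash
python3 -m inch '[-15,160,0,0,0,0,10, -15,160,0,0,0,0,10, -15,160,0,0,0,0,10, -15,160,0,0,0,0,10, -30,328,0,0,0,0,10, -30,328,0,0,0,0,10, -30,328,0,0,0,0,10, -30,328,0,0,0,0,10]' >/dev/null;python3 -m inch '[0,0,0,0,0,0,10, 0,0,0,0,0,0,10, 0,0,0,0,0,0,10]'
python3 - <<'E'
from h import *
for c in("side","top"):
    bot.camera(c)
    p=bot.get_obs()["eef_pos"]
    for s in bot.spot_point(c,"agate")[:1]: print(c,s["confidence"],s["uv"],atz(c,s["uv"],p[2]+.002))
print((np.array([.550,.2493,.0541])-p)*1000)
E
```

```text
clock: 11.28
eef_pos: [0.549, 0.2468, 0.1103]
tool_rot: [0.696, 0.718, -0.002, -0.0]
ft_force: [-0.2, -0.3, -0.3]
grip_width: 0.0209
grasp_force: 59.7
side 0.7 [215.6, 143.4] [0.54840442 0.25051015 0.1126586 ]
top 0.71 [128.4, 273.6] [0.54971545 0.24424627 0.11336695]
[-7.46409188e-04  3.82574358e+00 -5.72669533e+01]
```

```bash
python3 -m inch '[0,3,-20,0,0,0,10, 0,3,-40,0,0,0,10, 0,3,-44,0,0,0,10, 0,3,-48,0,0,0,10, 0,3,-48,0,0,0,10, 0,3,-48,0,0,0,10]'
python3 - <<'E'
from h import *
P=[]
for c in("side","top","side","top"):
    bot.camera(c); P.append(bot.get_obs()["eef_pos"]);p=P[-1]
    for s in bot.spot_point(c,"agate")[:1]: print(c,s["confidence"],s["uv"],atz(c,s["uv"],.064))
    for s in bot.spot_point(c,"lamp_window")[:1]: print(c,s["confidence"],s["uv"],atz(c,s["uv"],.056))
print(np.round(np.array(P),4))
E
```

```text
clock: 11.98
eef_pos: [0.5507, 0.2499, 0.0648]
tool_rot: [0.696, 0.718, 0.001, 0.0]
ft_force: [-0.0, 1.0, 0.1]
grip_width: 0.021
grasp_force: 59.7
side 0.72 [216.3, 164.5] [0.5458039  0.24764538 0.064     ]
side 0.88 [217.9, 167.2] [0.54858041 0.25042586 0.056     ]
top 0.61 [135.2, 279.0] [0.54410839 0.2469956  0.064     ]
top 0.55 [140.0, 275.9] [0.55073496 0.24060522 0.056     ]
side 0.71 [219.1, 166.2] [0.55234358 0.23769765 0.064     ]
side 0.73 [217.1, 169.2] [0.54717357 0.23990091 0.056     ]
top 0.58 [376.7, 271.6] [ 0.55685333 -0.21704061  0.064     ]
top 0.7 [134.7, 277.8] [0.54709575 0.25067118 0.056     ]
[[0.5509 0.2502 0.0651]
 [0.5507 0.2505 0.0651]
 [0.5503 0.2504 0.0645]
 [0.5501 0.2503 0.0641]]
```

```bash
f(){ grep -E "eef|ft_force"; }; python3 -m inch '[0,-1,-3,0,0,0,10, 0,-1,-6,0,0,0,10, 0,-1,-6,0,0,0,10, 0,-1,-6,0,0,0,10]'|f; for i in 1 2; do python3 -m inch '[0,0,-1,0,0,0,10, 0,0,-1.5,0,0,0,10, 0,0,-1.5,0,0,0,10]' |f; done
```

```text
eef_pos: [0.5497, 0.249, 0.0574]
ft_force: [0.2, 0.2, -0.9]
eef_pos: [0.55, 0.2492, 0.0563]
ft_force: [0.9, -0.8, 0.1]
eef_pos: [0.55, 0.2492, 0.0548]
ft_force: [-0.4, -0.6, -1.6]
```

```bash
f(){ grep -E "eef|ft_force"; }; for i in 1 2; do python3 -m inch '[0,0,-0.5,0,0,0,10, 0,0,-0.7,0,0,0,10, 0,0,-0.7,0,0,0,10]' |f; done
```

```text
eef_pos: [0.55, 0.2492, 0.0542]
ft_force: [-0.6, 0.8, -1.1]
eef_pos: [0.5501, 0.2492, 0.0541]
ft_force: [-2.3, 0.2, 3.5]
```

Contact at the expected height. Releasing.

```bash
python3 -m inch '[0,0,0,0,0,0,26, 0,0,0,0,0,0,28, 0,0,0,0,0,0,31, 0,0,0,0,0,0,35, 0,0,0,0,0,0,40, 0,0,0,0,0,0,45, 0,0,0,0,0,0,50, 0,0,0,0,0,0,50]';python3 -m inch '[0,0,15,0,0,0,50, 0,0,40,0,0,0,50, 0,0,70,0,0,0,50, 0,0,90,0,0,0,50, 0,0,90,0,0,0,50]'
python3 - <<'E'
from h import *
S=bot.camera("side")
for s in bot.spot_point("side","agate")[:1]: print(s["confidence"],s["uv"],atz("side",s["uv"],.056))
print(proj("side",[.55,.2485,.056]),proj("side",[.55,.2485,.084]))
S=S[130:210,170:270];cv2.imwrite("pics/placed.png",cv2.resize(S,(750,600),interpolation=cv2.INTER_CUBIC))
E
```

```text
clock: 14.58
eef_pos: [0.5501, 0.2492, 0.0535]
tool_rot: [0.696, 0.718, -0.0, -0.0]
ft_force: [0.4, 0.3, -0.1]
grip_width: 0.0429
grasp_force: 0.0
clock: 15.0
eef_pos: [0.5531, 0.2506, 0.1492]
tool_rot: [0.696, 0.718, 0.005, 0.002]
ft_force: [1.3, -0.4, 0.4]
grip_width: 0.0429
grasp_force: 0.0
0.44 [216.6, 168.1] [0.54584219 0.2459174  0.056     ]
[218.50603112 167.52561735] [217.43292417 155.93532807]
```

View pics/placed.png

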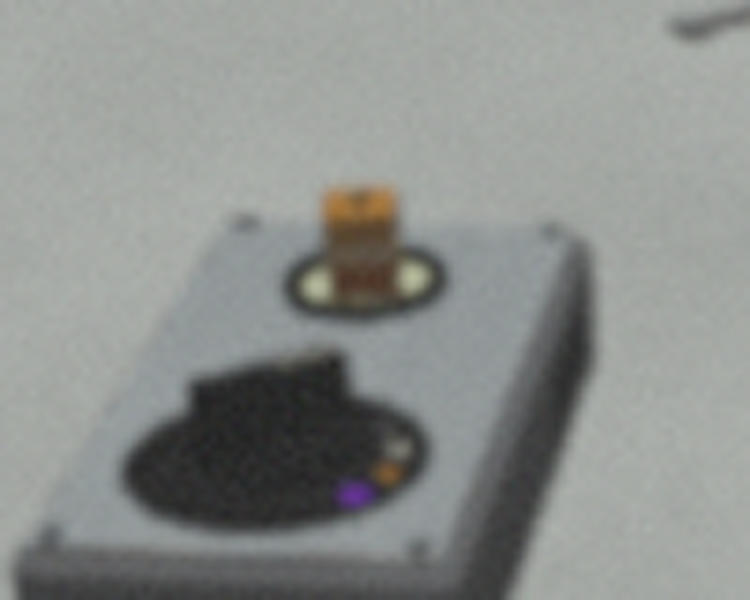

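The bead stands upright and centred in the ring at about (218,163), and the dial line still points at off, with the bar around (206,181). Now I'll move over the dial and turn the jaws to clamp the bar.

```bash
python3 -m inch '[-20,-109,0,0,0,2.01,50, -20,-109,0,0,0,2.01,50, -20,-109,0,0,0,2.01,50, -20,-109,0,0,0,2.01,50, -20,-109,0,0,0,2.01,50, -20,-109,0,0,0,2.01,50, -20,-109,0,0,0,2.01,50, -20,-109,0,0,0,2.01,50]'
cat > st.py <<'E'
from h import *
from scipy.spatial.transform import Rotation as R
o=bot.get_obs();y=R.from_quat(o["tool_rot"]).as_matrix()[:,1];a=np.arctan2(y[1],y[0])
print("to go mm",np.round((np.array([.5302,.1409,.062])-o["eef_pos"])*1000,1),"closing",round(a,3),"to go",round(2.042-a,3),"j6",o["joint_pos"][5],o["clock"])
E
python3 st.py
```

```text
clock: 15.77
eef_pos: [0.5288, 0.1397, 0.1416]
tool_rot: [0.266, 0.964, -0.001, -0.002]
ft_force: [-0.3, 0.4, -0.2]
grip_width: 0.0425
grasp_force: 0.0
to go mm [  1.4   1.2 -79.6] closing 1.033 to go 1.009 j6 0.7961694134814088 15.7667
```

```bash
python3 -m inch '[0,0,0,0,0,1.0,50, 0,0,0,0,0,1.0,50, 0,0,0,0,0,1.0,50, 0,0,0,0,0,1.0,50, 0,0,0,0,0,1.0,50, 0,0,0,0,0,1.0,50, 0,0,0,0,0,1.0,50, 0,0,0,0,0,1.0,50]'>/dev/null; python3 -m inch '[0,0,0,0,0,0.03,50, 0,0,0,0,0,0.03,50, 0,0,0,0,0,0.03,50]'>/dev/null;python3 st.py
python3 - <<'E'
from h import *
# dial bar / line check in the clear first top picture: bright line on the bar
im=cv2.imread("pics/top0.png");s=cv2.resize(im[265:309,168:212],None,fx=8,fy=8,interpolation=cv2.INTER_CUBIC).astype(int)
G=s.mean(2);sat=s.max(2)-s.min(2)
yy,xx=np.mgrid[:G.shape[0],:G.shape[1]]
m=(G>110)&(sat<40)
n,l,st,ce=cv2.connectedComponentsWithStats(m.astype(np.uint8))
for i in range(1,n):
    if st[i,4]<3000 and st[i,4]>60:
        v,u=np.where(l==i);w=np.array([atz("top",(a/8-.44+168,b/8-.44+265),.083)[:2] for a,b in zip(u,v)])
        c=w.mean(0);_,_,V=np.linalg.svd(w-c,full_matrices=False);print(st[i],np.round(c,4),np.arctan(V[0,1]/V[0,0]))
E
```

```text
to go mm [  1.1   0.9 -80.1] closing 2.056 to go -0.014 j6 -0.22660056646703067 16.6833
[172  25  30  26 591] [0.5604 0.1371] 1.294911815511636
[ 123   86   41   71 1023] [0.541  0.1464] 0.49847398048653535
```

The white line measures 0.47–0.50 rad, which matches the jaws. Going down over the bar and closing.

```bash
python3 -m inch '[1,1,-30,0,0,-0.01,50, 1,1,-55,0,0,-0.01,50, 1,1,-65,0,0,-0.01,50, 1,1,-72,0,0,-0.01,50, 1,1,-79,0,0,-0.01,50, 1,1,-79,0,0,-0.01,50, 1,1,-79,0,0,-0.01,50]'; python3 st.py
```

```text
clock: 17.27
eef_pos: [0.5315, 0.1413, 0.0651]
tool_rot: [-0.236, 0.972, 0.0, 0.0]
ft_force: [0.6, -0.1, 0.2]
grip_width: 0.0428
grasp_force: 0.0
to go mm [-1.3 -0.4 -3.1] closing 2.047 to go -0.005 j6 -0.2161873944602648 17.2667
```

```bash
python3 -m inch '[0,0,0,0,0,0,35, 0,0,0,0,0,0,22, 0,0,0,0,0,0,12, 0,0,0,0,0,0,0, 0,0,0,0,0,0,0, 0,0,0,0,0,0,0, 0,0,0,0,0,0,0]'; python3 st.py
```

```text
clock: 17.85
eef_pos: [0.5319, 0.1413, 0.0658]
tool_rot: [-0.236, 0.972, -0.0, 0.001]
ft_force: [-0.7, -0.6, 6.2]
grip_width: 0.01
grasp_force: 59.8
to go mm [-1.7 -0.4 -3.8] closing 2.047 to go -0.005 j6 -0.21623006932233796 17.85
```

The bar is gripped, but the tips press lightly on the skirt (6 N). I'll reopen, raise 3 mm and regrip.

```bash
python3 -m inch '[0,0,0,0,0,0,25, 0,0,0,0,0,0,25, -1,0,3,0,0,0,25, -1,0,3,0,0,0,0, -1,0,3,0,0,0,0, -1,0,3,0,0,0,0, -1,0,3,0,0,0,0]'; python3 st.py
```

```text
clock: 18.43
eef_pos: [0.5301, 0.1406, 0.0679]
tool_rot: [-0.236, 0.972, -0.001, 0.0]
ft_force: [-0.9, -3.9, 6.7]
grip_width: 0.0099
grasp_force: 58.9
to go mm [ 0.1  0.3 -5.9] closing 2.046 to go -0.004 j6 -0.2158217399612853 18.4333
```

```bash
python3 -m inch '[0,0,0,0,0,-0.1,0, 0,0,0,0,0,-0.2,0, 0,0,0,0,0,-0.3,0, 0,0,0,0,0,-0.4,0, 0,0,0,0,0,-0.5,0, 0,0,0,0,0,-0.6,0, 0,0,0,0,0,-0.7,0, 0,0,0,0,0,-0.7,0]'; python3 st.py
```

```text
clock: 19.1
eef_pos: [0.5302, 0.1403, 0.0679]
tool_rot: [0.113, 0.994, -0.001, 0.0]
ft_force: [-1.2, -4.8, 4.2]
grip_width: 0.0096
grasp_force: 59.0
to go mm [ 0.   0.6 -5.9] closing 1.343 to go 0.699 j6 0.48718321863853115 19.1
```

```bash
python3 -m inch '[0,0,0,0,0,-0.1,0, 0,0,0,0,0,-0.2,0, 0,0,0,0,0,-0.3,0, 0,0,0,0,0,-0.4,0, 0,0,0,0,0,-0.5,0, 0,0,0,0,0,-0.57,0, 0,0,0,0,0,-0.61,0, 0,0,0,0,0,-0.61,0]'; python3 st.py
python3 - <<'E'
from h import *
o=bot.get_obs();print("torque",o["ft_torque"])
for c in("top","side"):
    im=bot.camera(c)
    print(c,[(s["confidence"],np.round(s["uv"],1)) for n in("agate",) for s in bot.spot_point(c,n)[:1]])
hsv=cv2.cvtColor(im,cv2.COLOR_BGR2HSV)[140:180,195:245];m=(hsv[...,0]>8)&(hsv[...,0]<25)&(hsv[...,1]>110)
v,u=np.where(m);print("orange",m.sum(),u.mean()+195 if len(u) else 0,v.mean()+140 if len(v) else 0,"expected top face",proj("side",[.55,.2485,.084]))
E
```

```text
clock: 19.77
eef_pos: [0.5301, 0.1402, 0.0679]
tool_rot: [0.406, 0.914, -0.001, 0.001]
ft_force: [-1.9, -5.4, 5.4]
grip_width: 0.0097
grasp_force: 59.0
to go mm [ 0.1  0.7 -5.9] closing 0.735 to go 1.307 j6 1.0950977046113748 19.7667
torque [-1.01270251  0.22381975  0.16476051]
top []
side [(0.65, array([218.8, 166.5]))]
orange 47 218.4255319148936 161.61702127659575 expected top face [217.43292417 155.93532807]
```

```bash
python3 -m inch '[0,0,0,0,0,-0.01,0, 0,0,0,0,0,-0.01,0, 0,0,0,0,0,-0.01,0, 0,0,0,0,0,-0.01,0, 0,0,0,0,0,-0.01,0, 0,0,0,0,0,-0.01,0, 0,0,0,0,0,-0.01,0, 0,0,0,0,0,-0.01,0]'; python3 st.py; python3 -c "
from workcell import bot
print(bot.get_obs()['ft_torque']); print(bot.job_done())"
```

```text
clock: 20.63
eef_pos: [0.5302, 0.1402, 0.068]
tool_rot: [0.41, 0.912, -0.001, 0.001]
ft_force: [-1.7, -5.2, 6.8]
grip_width: 0.0099
grasp_force: 59.0
to go mm [ 0.   0.7 -6. ] closing 0.727 to go 1.315 j6 1.1036829217341948 20.6333
[-1.06615459  0.27844067  0.07202367]
the job is handed in; nothing more can be done
None
```

I handed the job in at about 20.6 s: the agate bead stands upright in the ring on the lamp window, and the gripper holds the dial at its third (violet) click, about 1.32 rad by the gripper's turn; the hand-in returned no verdict.

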